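Rake the scattered wood strips into rows along the straightedge

TASK

Three loose beech strips lie scattered on the green cutting mat. Pick up the blue rake with steel tines (not the dark sanding block), and with it rake the strips up against the aluminium straightedge so that all three lie flat in close parallel rows along it; do not push the strips with the gripper. Then stand the rake upright on its tines on the mat or bench, clear of the strips, let go, and leave the sanding block, the broken white cap and the paint jar where they are.

Things in the scene. Friction and masses are not known exactly. Their poses are not given: they have to be found in the camera images.
- rake_mid (a point): blue rake standing left or right of the mat, 104 mm high, about 250 g; point: its centre, 52 mm above the tine tips; x along the head, z up. 12 steel tines 30 mm long in two rows along x, 26 mm apart in a row; outer edges at y = +-21, x = +-68 mm. Head 144 x 46 mm, 30-44 mm above the tips; handle block 60 (x) x 24 (y) mm, 44-104 mm above the tips: grip across y. Half turn about z looks the same.
- fence (a point): aluminium straightedge fixed on the green cutting mat; point: middle of the foot of its front face, level with the mat's top (3 mm above the bench). x along the straightedge, y from its face across the mat to the strips, z up. It is 260 mm long, 16 mm high, 22 mm deep behind the face. The mat measures 320 (x) x 340 (y) mm, from y = -50 to y = +290 mm.
- strip_a_mid (a point): square strip of pale beech, 150 x 12 x 12 mm, one of three alike, lying loose on the mat; this point is its centre, x along its length, z up at the start. Nearest the straightedge at the start. It slides, it does not roll.
- strip_b_mid (a point): square strip of pale beech, 150 x 12 x 12 mm, one of three alike, lying loose on the mat; this point is its centre, x along its length, z up at the start. The middle one at the start. It slides, it does not roll.
- strip_c_mid (a point): square strip of pale beech, 150 x 12 x 12 mm, one of three alike, lying loose on the mat; this point is its centre, x along its length, z up at the start. Farthest from the straightedge at the start. It slides, it does not roll.
- sander_mid (a point): bystander, leave alone: dark wooden sanding block with a solid sole and black underside, 144 x 46 x 104 mm overall with the same handle shape as the rake but no tines, on the other side of the mat; this point is its centre, half-way up.
- cap_mid (a point): bystander, leave alone: broken half of a white plastic cap, half-round, 42 mm wide, 21 mm high, standing on the mat near its edge farther from the robot; point half-way up.
- jar_mid (a point): bystander, leave alone: small glass paint jar with red cap, 32 mm across, 38 mm high, standing on the mat near its edge by the robot; point half-way up.

How it is judged:
By the outcome, as a careful person would: the job done as asked, in the order asked, and still so for the second after the job is handed in, with the robot touching nothing.
It also fails if it takes over 45 s, if anything falls off the work surface, if the arm or the gripper's body presses on something with over 40 N, if the wrist force passes 120 N, or if a joint passes its speed limit or range.

ROBOT

A 7-joint arm with a two-finger parallel gripper is mounted at the origin on the work surface. World frame = base frame: x ahead of the robot, y to its left, z up, the work surface at z = 0. Lengths are in m, angles in rad, forces in N, time in s.
With the tool pointing down it reaches from about 0.425 to 0.925 m from the base axis. Payload 6.8 kg.
Tool frame: the origin (TCP) lies midway between the tips of the shut fingers; the grasp point (between the pads) lies 19 mm behind it (arm.grip_point_offset is the distance from the TCP to the grasp point, in m); z points along the fingers, y is the line along which they close (so a half turn about z gives the same grasp; the last joint's range is limited). The gripper opens to 88 mm and grips with 3 to 60 N. Pads are 20 mm wide; open, the fingers measure 115 mm over their backs; the gripper's body (75 mm by 178 mm) begins 61 mm behind the grasp point.
Start: joints at [1.032, 0.477, 0.022, 1.555, -0.011, 1.109, -0.083], TCP at [0.282, -0.613, 0.223] pointing down, gripper open.
Joint ranges: [-2.96, 2.96], [-0.34, 2.1], [-1.41, 1.46], [0.24, 2.44], [-1.37, 4.51], [0.17, 1.92], [-2.96, 2.96]. Speed limits (rad/s): [2.39, 2.39, 3.14, 3.14, 3.14, 3.14, 3.14].

INTERFACE

Orientations are given as a unit quaternion [w, x, y, z].
In Python, from rig import arm, imaging gives the robot as it stands.
- The arm moves only by the shell command python3 -m pendant 'ROWS' [FORCE]. ROWS is JSON, a list of rows, each an object with "offset": the shift along the world's x, y, z in units of 500 mm (1.0 is 500 mm), a list of three; "twist": the turn, a rotation vector about the world's x, y, z in units of 0.5 rad (1.0 is 0.5 rad), a list of three; "fingers": the finger opening in mm, from 0 to 87.8. A call has 1 to 12 rows; each row shifts and turns the commanded pose from where the row before left it; what a row does not reach is not made up. A row lasts 1/8 s, in which the tool goes at most 62.5 mm and 10.7 degrees, less where a joint would pass 70% of its speed; a pose out of reach is approached as far as the arm can. A call with a number of a shift or a turn outside -1 to 1 is refused whole. A call with a gripper value outside its range is refused whole. The fingers move at their own pace and stop on an object; FORCE is the grip in N (left out, the last holds). Time passes only in rows, so rows that do not move let the fingers close. It gives the time, the measured TCP pose, the force, the opening and the grip force at its end, in the units of the state.
- arm.observe(): the state, without advancing time (a new reading comes with each control period).
- imaging.grab_frame(name): name is "scene" or "top" or "wrist"; returns the picture (384x512x3 uint8, blue, green, red); there is no depth.
- imaging.calibration(name): a dict with "K" (3x3 intrinsics, pixels), "distortion" ([k1, k2, p1, p2, k3] as OpenCV has them; the pictures are not rectified), "camera_from_world" (4x4, takes a point from world to camera coordinates); the wrist camera has in their place "hand_eye" (4x4, takes a point from camera to tool coordinates, whose origin is the TCP and whose axes are the flange's). Camera axes: x right, y down, z forward; pixel columns grow to the right and rows downward; lengths in m; the calibration is good to about 2 mm. A picture is of the moment at which its call begins: read the wrist's pose just before it. calibration takes no time and is no camera call.
- arm.sign_off(): hands the job in; it is judged then, once.
The state is a dict: "t": time; "q": joint angles; "dq": joint speeds; "tau": joint torques, N m; "eef_pos": TCP position; "orientation": TCP orientation; "wrist_force": force on the tool from outside, world axes, zero at the start; "ft_torque": the same for the moment, N m; "grip_width": finger opening in m; "grasp_force": force on a finger pad.
Only numpy, scipy, OpenCV 4.12 (cv2) and the standard library are available. Lean on these libraries where they do the work, as an engineer would, in place of code of your own. Each camera call takes 0.05 s, during which the arm holds its last target. There are 200 camera calls.

## Working session

There is one attempt and no reset: what is moved stays moved. The work goes in short steps, Python scripts to look and compute and a shell command to move; the robot and the scene stay as the last step left them, time stands still between calls to the robot, and variables do not carry over. Pictures are saved under pics/ and viewed, at most 10 in all, crops included, and the job is handed in when it is done.

```bash
ls; mkdir -p pics; python3 - <<'E'
from rig import arm, imaging
import cv2,numpy as np
for n in("top","scene"):
    cv2.imwrite(f"pics/{n}0.png",imaging.grab_frame(n)); c=imaging.calibration(n); print(n,np.round(c["K"],1).tolist(),np.round(c["distortion"],3),np.round(c["camera_from_world"],3).tolist())
s=arm.observe(); print(s["t"],s["eef_pos"],s["orientation"],s["grip_width"])
E
```

```text
pics
top [[357.3, 0.0, 256.9], [0.0, 357.3, 193.2], [0.0, 0.0, 1.0]] [-0.052  0.     0.     0.     0.   ] [[0.012, -1.0, -0.019, 0.003], [-0.992, -0.01, -0.125, 0.557], [0.125, 0.02, -0.992, 0.987], [0.0, 0.0, 0.0, 1.0]]
scene [[357.4, 0.0, 254.6], [0.0, 357.4, 190.8], [0.0, 0.0, 1.0]] [0.038 0.    0.    0.    0.   ] [[-0.871, 0.491, -0.008, 0.48], [0.363, 0.633, -0.684, -0.165], [-0.331, -0.599, -0.729, 1.042], [0.0, 0.0, 0.0, 1.0]]
0.1 [ 0.2816519 -0.6128573  0.2217946] [-7.72551484e-04  9.76890459e-01  2.13739055e-01 -2.26228359e-04] 0.087499286190848
```

View pics/top0.png

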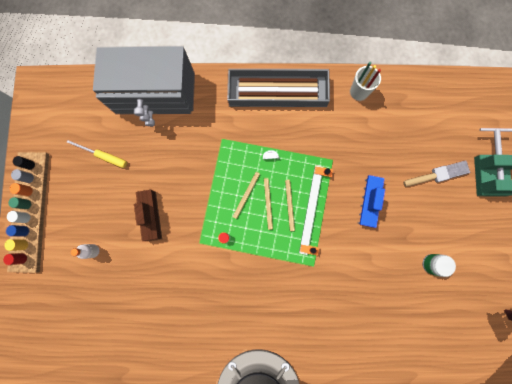

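View pics/scene0.png

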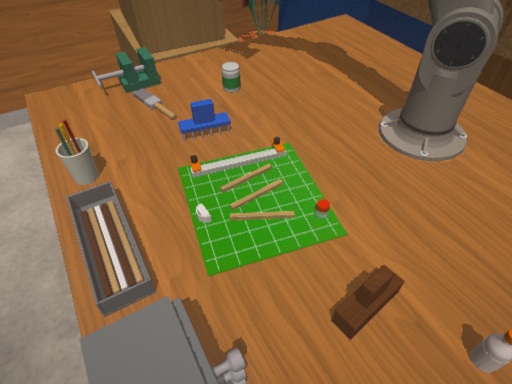

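The rake is right of the mat at top (373,202) and the sander at (148,215). The fence is at (312,212), with strips at (290,205), (268,204) and (246,196). The cap is at (270,155) and the jar at (224,238). Next I measure them by back-projecting segmented blobs.

```bash
cat > h.py <<'E'
from rig import arm, imaging
import cv2,numpy as np
from scipy.optimize import minimize
def proj(c,P):
    T=np.array(c["camera_from_world"]); r=cv2.Rodrigues(T[:3,:3])[0]
    return cv2.projectPoints(np.float64(P),r,T[:3,3],np.array(c["K"]),np.array(c["distortion"]))[0][:,0]
def back(c,uv,z):
    K=np.array(c["K"]);T=np.array(c["camera_from_world"]);R=T[:3,:3]
    n=cv2.undistortPoints(np.float64(uv).reshape(-1,1,2),K,np.array(c["distortion"]))[:,0]
    d=np.c_[n,np.ones(len(n))]@R; o=-R.T@T[:3,3]
    return o+d*((z-o[2])/d[:,2])[:,None]
def wristcal():
    s=arm.observe();c=dict(imaging.calibration("wrist"))
    from scipy.spatial.transform import Rotation as Ro
    q=s["orientation"];T=np.eye(4);T[:3,:3]=Ro.from_quat([q[1],q[2],q[3],q[0]]).as_matrix();T[:3,3]=s["eef_pos"]
    c["camera_from_world"]=np.linalg.inv(T@np.array(c["hand_eye"]));return c
def blobs(im,lo,hi,amin):
    m=cv2.inRange(cv2.cvtColor(im,cv2.COLOR_BGR2HSV),np.array(lo),np.array(hi))
    n,l,st,ce=cv2.connectedComponentsWithStats(m)
    return [(l==i).astype(np.uint8) for i in range(1,n) if st[i,4]>=amin]
def box(lx,ly,z0,z1): return np.array([[a*lx/2,b*ly/2,z] for a in(-1,1) for b in(-1,1) for z in(z0,z1)])
S=8
def fit(boxes,cams,masks,x0):
    big=[cv2.resize(m*255,None,fx=4,fy=4,interpolation=cv2.INTER_LINEAR)>127 for m in masks]
    def cost(p):
        c_,s_=np.cos(p[2]),np.sin(p[2]);R=np.array([[c_,-s_,0],[s_,c_,0],[0,0,1]]);t=0
        for c,m in zip(cams,big):
            o=np.zeros(m.shape,np.uint8)
            for b in boxes:
                uv=proj(c,b@R.T+[p[0],p[1],0]);h=cv2.convexHull(np.float32((uv+.5)*4-.5))
                cv2.fillConvexPoly(o,np.int32(np.round(h*16)),1,shift=4)
            o=o>0; t+=1-(o&m).sum()/max((o|m).sum(),1)
        return t
    r=min((minimize(cost,x0,method="Nelder-Mead",options=dict(initial_simplex=np.array(x0)+np.vstack([np.zeros(3),k*np.diag([.01,.01,.1])]))) for k in(1,-1)),key=lambda r:r.fun)
    return r.x,r.fun
RAKE=[box(.144,.046,.030,.044),box(.060,.024,.044,.104)]
STRIP=[box(.150,.012,.003,.015)]
def long_axis(c,m,z):
    w=back(c,cv2.findNonZero(m)[:,0],z); (x,y),(a,b),_=r=cv2.minAreaRect(np.float32(w[:,:2]));mu=w[:,:2].mean(0)
    v=np.linalg.svd(w[:,:2]-mu,full_matrices=False)[2][0]
    return mu,np.arctan2(v[1],v[0])
E
cat > m.py <<'E'
from h import *
t,s=cv2.imread("pics/top0.png"),cv2.imread("pics/scene0.png")
ct,cs=imaging.calibration("top"),imaging.calibration("scene")
bl=((110,150,60),(130,255,255))
def inview(c,m,z,xy): 
    u=proj(c,[[*xy,z]])[0]; u=np.int32(u); return m[max(u[1]-6,0):u[1]+7,max(u[0]-6,0):u[0]+7].any()
def one(name,lo,hi,boxes,z,region,amin):
    for mt in blobs(t,lo,hi,amin):
        mu,a=long_axis(ct,mt,z)
        u=proj(ct,[[*mu,z]])[0]
        if not(region[0]<u[0]<region[1] and region[2]<u[1]<region[3]):continue
        ms=[m for m in blobs(s,lo,hi,amin) if inview(cs,m,z,mu)]
        for cams,masks in (([ct],[mt]),([cs],ms[:1]),([ct,cs],[mt]+ms[:1])):
            if len(cams)!=len(masks):continue
            p,f=fit(boxes,cams,masks,[*mu,a]);print(name,"px",u.round(),"areas",[m.sum() for m in masks],"pose",p.round(4),"cost",round(f,3))
one("rake",*bl,RAKE,.044,(340,400,150,250),150)
one("strip",(8,50,90),(28,255,255),STRIP,.009,(225,305,165,240),60)
g=max(blobs(t,(45,100,50),(75,255,255),500),key=lambda m:m.sum())
m=cv2.morphologyEx(cv2.copyMakeBorder(g,0,0,0,0,0),cv2.MORPH_CLOSE,np.ones((25,25)))
w=back(ct,cv2.findNonZero(m)[:,0],.003);r=cv2.minAreaRect(np.float32(w[:,:2]));print("mat",r);print(cv2.boxPoints(r))
for n,c,im in(("top",ct,t),("scene",cs,s)):
    for q in blobs(im,(0,0,150),(179,60,255),150):
        a=cv2.minAreaRect(cv2.findNonZero(q));w=back(c,cv2.findNonZero(q)[:,0],.019)[:,:2];mu,an=long_axis(c,q,.019)
        if abs(mu[0]-.55)<.25 and abs(mu[1])<.3: print(n,"white",np.round(a[0]),mu.round(4),round(an,4),np.round(cv2.minAreaRect(np.float32(w))[1],4))
    for q in blobs(im,(0,150,120),(6,255,255),20)+blobs(im,(174,150,120),(179,255,255),20):
        mu,an=long_axis(c,q,.041)
        if abs(mu[0]-.55)<.25 and abs(mu[1])<.3:print(n,"red",mu.round(4),q.sum())
E
python3 m.py
```

```text
rake px [372. 201.] areas [np.uint64(834)] pose [ 0.5391 -0.3177  2.9322] cost 0.132
rake px [372. 201.] areas [np.uint64(875)] pose [ 0.5376 -0.3206  2.8567] cost 0.178
rake px [372. 201.] areas [np.uint64(834), np.uint64(875)] pose [ 0.5382 -0.3177  2.9296] cost 0.318
strip px [256. 233.] areas [np.uint64(132306)] pose [ 0.4449  0.0116 -1.5301] cost 1.0
strip px [246. 195.] areas [np.uint64(200)] pose [0.5561 0.042  2.6736] cost 0.17
strip px [246. 195.] areas [np.uint64(400)] pose [0.5557 0.04   2.6803] cost 0.189
strip px [246. 195.] areas [np.uint64(200), np.uint64(400)] pose [0.5562 0.0415 2.6819] cost 0.368
strip px [268. 203.] areas [np.uint64(201)] pose [ 0.5321 -0.0226 -3.0465] cost 0.153
strip px [268. 203.] areas [np.uint64(338)] pose [ 0.5295 -0.0242 -3.0314] cost 0.175
strip px [268. 203.] areas [np.uint64(201), np.uint64(338)] pose [ 0.5294 -0.023  -3.0489] cost 0.331
strip px [290. 205.] areas [np.uint64(207)] pose [ 0.5262 -0.0859 -3.0495] cost 0.155
strip px [290. 205.] areas [np.uint64(308)] pose [ 0.5266 -0.0874 -3.0343] cost 0.18
strip px [290. 205.] areas [np.uint64(207), np.uint64(308)] pose [ 0.5268 -0.0859 -3.0455] cost 0.352
mat ((0.5398575067520142, -0.01845170557498932), (0.33829495310783386, 0.3184405267238617), 79.39946746826172)
[[ 0.3522381  -0.15542221]
 [ 0.66524404 -0.2140027 ]
 [ 0.72747695  0.1185188 ]
 [ 0.41447097  0.17709929]]
top white [311. 209.] [ 0.5146 -0.1469] 2.9553 [0.0249 0.2083]
top red [0.4306 0.1012] 79
scene white [238. 159.] [ 0.5181 -0.1472] -0.1857 [0.0242 0.2059]
scene white [203. 213.] [ 0.6736 -0.0248] 1.5543 [0.0569 0.0253]
scene red [0.4313 0.1038] 83
```

```bash
python3 -m pendant '[{"offset":[0.064,0.074,0],"twist":[0,0,-0.16],"fingers":80},{"offset":[0.064,0.074,0],"twist":[0,0,-0.16],"fingers":80},{"offset":[0.064,0.074,0],"twist":[0,0,-0.16],"fingers":80},{"offset":[0.064,0.074,0],"twist":[0,0,-0.16],"fingers":80},{"offset":[0.064,0.074,0],"twist":[0,0,-0.16],"fingers":80},{"offset":[0.064,0.074,0],"twist":[0,0,-0.16],"fingers":80},{"offset":[0.064,0.074,0],"twist":[0,0,-0.16],"fingers":80},{"offset":[0.064,0.074,0],"twist":[0,0,-0.16],"fingers":80},{"offset":[0,0,0],"twist":[0,0,0],"fingers":80},{"offset":[0,0,0],"twist":[0,0,0],"fingers":80}]'
python3 - <<'E'
from h import *
c=wristcal();w=imaging.grab_frame("wrist");cv2.imwrite("pics/w1.png",w)
t=cv2.imread("pics/top0.png");ct=imaging.calibration("top")
for m in blobs(w,(110,150,60),(130,255,255),1500): print(m.sum(),fit(RAKE,[c],[m],[.538,-.318,2.93]))
E
```

```text
t: 1.35
eef_pos: [0.5372, -0.3178, 0.2223]
orientation: [0.0, 0.995, -0.104, -0.001]
wrist_force: [-0.1, 0.5, 0.0]
grip_width: 0.08
grasp_force: 0.0
```

View pics/w1.png

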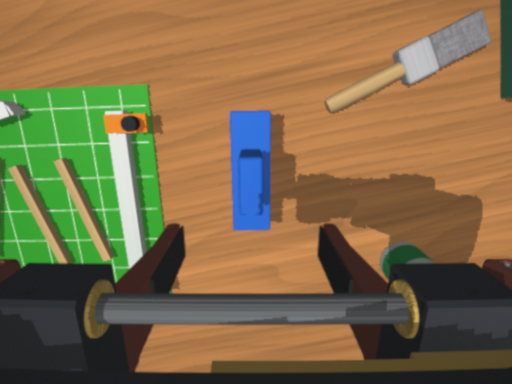

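The wrist view shows the rake upright at (250,170), aligned with the finger direction. My hue range missed it, so I refit with a wider one.

```bash
python3 - <<'E'
from h import *
c=wristcal();w=cv2.imread("pics/w1.png");print(cv2.cvtColor(w,cv2.COLOR_BGR2HSV)[[130,200,215],[250,240,250]])
ms=blobs(w,(100,150,50),(135,255,255),1500)
for m in ms: print(m.sum(),fit(RAKE,[c],[m],[.538,-.318,2.93]),fit(RAKE,[c],[m],[.538,-.318,2.93])[0])
E
```

```text
[[109 193 221]
 [109 198 205]
 [108 195 213]]
4387 (array([ 0.53728313, -0.31799865,  2.94888825]), np.float64(0.07370699325617303)) [ 0.53728313 -0.31799865  2.94888825]
```

```bash
python3 -m pendant '[{"offset":[0,0,-0.1],"twist":[0,0,0.03],"fingers":80},{"offset":[0,0,-0.1],"twist":[0,0,0],"fingers":80},{"offset":[0,0,-0.08],"twist":[0,0,0],"fingers":80},{"offset":[0,0,-0.052],"twist":[0,0,0],"fingers":80},{"offset":[0,0,0],"twist":[0,0,0],"fingers":20},{"offset":[0,0,0],"twist":[0,0,0],"fingers":15},{"offset":[0,0,0],"twist":[0,0,0],"fingers":15},{"offset":[0,0,0],"twist":[0,0,0],"fingers":15},{"offset":[0,0,0],"twist":[0,0,0],"fingers":15},{"offset":[0,0,0],"twist":[0,0,0],"fingers":15}]' 40
```

```text
t: 2.65
eef_pos: [0.538, -0.3173, 0.0569]
orientation: [0.0, 0.995, -0.097, 0.0]
wrist_force: [0.1, 1.8, -1.3]
grip_width: 0.024
grasp_force: 40.2
```

```bash
python3 -m pendant '[{"offset":[0,0,0.08],"twist":[0,0,0],"fingers":15},{"offset":[0,0,0.08],"twist":[0,0,0.02],"fingers":15},{"offset":[0.005,0.085,0.04],"twist":[0,0,0],"fingers":15},{"offset":[0.005,0.085,0],"twist":[0,0,0],"fingers":15},{"offset":[0.005,0.085,0],"twist":[0,0,0],"fingers":15},{"offset":[0.005,0.085,0],"twist":[0,0,0],"fingers":15},{"offset":[0.005,0.085,0],"twist":[0,0,0],"fingers":15},{"offset":[0.005,0.085,0],"twist":[0,0,0],"fingers":15},{"offset":[0.005,0.085,0],"twist":[0,0,0],"fingers":15},{"offset":[0.005,0.085,0],"twist":[0,0,0],"fingers":15},{"offset":[0.006,0.085,0],"twist":[0,0,0],"fingers":15},{"offset":[0.006,0.089,0],"twist":[0,0,0],"fingers":15}]'
python3 -m pendant '[{"offset":[0,0,0],"twist":[0,0,0],"fingers":15},{"offset":[0,0,0],"twist":[0,0,0],"fingers":15}]'
python3 - <<'E'
from h import *
c=wristcal();w=imaging.grab_frame("wrist");cv2.imwrite("pics/w2.png",np.hstack([w]));s=imaging.grab_frame("scene");cv2.imwrite("pics/s2.png",s)
E
```

```text
t: 4.15
eef_pos: [0.5635, 0.1107, 0.1563]
orientation: [0.0, 0.996, -0.092, -0.0]
wrist_force: [-0.5, 0.7, -2.4]
grip_width: 0.0239
grasp_force: 40.0
t: 4.4
eef_pos: [0.5635, 0.1089, 0.1562]
orientation: [0.001, 0.996, -0.092, -0.0]
wrist_force: [0.3, -0.2, -2.5]
grip_width: 0.0239
grasp_force: 40.0
```

View pics/s2.png

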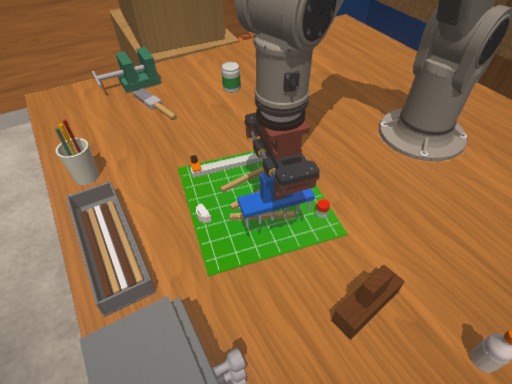

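The scene shows the rake level in the gripper at (275,205), above the far part of the mat, with the tines clear of the jar at (322,208). I lower it until the tines are just over the mat.

```bash
python3 -m pendant '[{"offset":[0,0,-0.05],"twist":[0,0,0],"fingers":15},{"offset":[0,0,-0.05],"twist":[0,0,0],"fingers":15},{"offset":[0,0,-0.05],"twist":[0,0,0],"fingers":15},{"offset":[0,0,-0.02],"twist":[0,0,0],"fingers":15},{"offset":[0,0,-0.02],"twist":[0,0,0],"fingers":15},{"offset":[0,0,0],"twist":[0,0,0],"fingers":15},{"offset":[0,0,0],"twist":[0,0,0],"fingers":15}]'
```

```text
t: 5.38
eef_pos: [0.5644, 0.1097, 0.0624]
orientation: [-0.0, 0.996, -0.092, 0.001]
wrist_force: [0.5, -0.0, -2.1]
grip_width: 0.0237
grasp_force: 40.0
```

```bash
python3 -m pendant '[{"offset":[-0.0037,-0.0197,-0.002],"twist":[0,0,0],"fingers":15},{"offset":[-0.0037,-0.0197,0],"twist":[0,0,0],"fingers":15},{"offset":[-0.0037,-0.0197,0],"twist":[0,0,0],"fingers":15},{"offset":[-0.0037,-0.0197,0],"twist":[0,0,0],"fingers":15},{"offset":[-0.0037,-0.0197,0],"twist":[0,0,0],"fingers":15},{"offset":[-0.0037,-0.0197,0],"twist":[0,0,0],"fingers":15},{"offset":[-0.0037,-0.0197,0],"twist":[0,0,0],"fingers":15},{"offset":[-0.0037,-0.0197,0],"twist":[0,0,0],"fingers":15},{"offset":[-0.0037,-0.0197,0],"twist":[0,0,0],"fingers":15},{"offset":[-0.0037,-0.0197,0],"twist":[0,0,0],"fingers":15},{"offset":[-0.0037,-0.0197,0],"twist":[0,0,0],"fingers":15},{"offset":[-0.0037,-0.0197,0],"twist":[0,0,0],"fingers":15}]'
python3 - <<'E'
from h import *
w=imaging.grab_frame("wrist");s=imaging.grab_frame("scene");t=imaging.grab_frame("top")
cv2.imwrite("pics/c3.png",np.hstack([cv2.resize(s[130:290,160:360],(400,320)),cv2.resize(t[120:280,190:390],(400,320))]))
E
```

```text
t: 6.88
eef_pos: [0.5416, -0.0092, 0.0607]
orientation: [0.0, 0.996, -0.092, 0.0]
wrist_force: [0.3, -0.3, -2.1]
grip_width: 0.024
grasp_force: 40.0
```

View pics/c3.png

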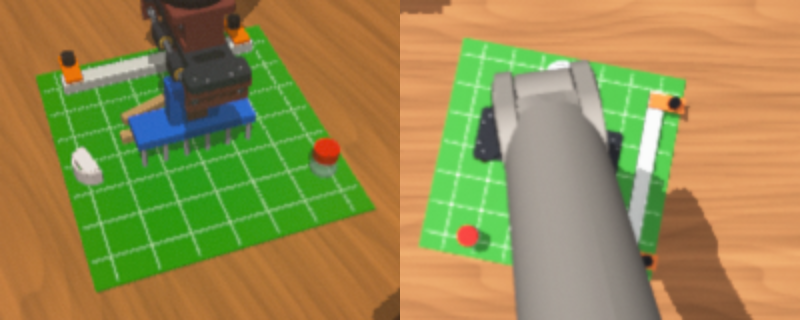

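The strips are gathered in front of the tines, cap and jar untouched. I continue towards the fence.

```bash
python3 -m pendant '[{"offset":[-0.0027,-0.0145,0],"twist":[0,0,0],"fingers":15},{"offset":[-0.0027,-0.0145,0],"twist":[0,0,0],"fingers":15},{"offset":[-0.0027,-0.0145,0],"twist":[0,0,0],"fingers":15},{"offset":[-0.0027,-0.0145,0],"twist":[0,0,0],"fingers":15},{"offset":[-0.0027,-0.0145,0],"twist":[0,0,0],"fingers":15},{"offset":[-0.0027,-0.0145,0],"twist":[0,0,0],"fingers":15},{"offset":[-0.0027,-0.0145,0],"twist":[0,0,0],"fingers":15},{"offset":[-0.0027,-0.0145,0],"twist":[0,0,0],"fingers":15},{"offset":[0,0,0],"twist":[0,0,0],"fingers":15}]'
python3 - <<'E'
from h import *
p=np.array(arm.observe()["eef_pos"])-[.518,-.1363,0];print("xf",p[0]*.983-p[1]*.184,"yf",p[0]*.184+p[1]*.983)
w=imaging.grab_frame("wrist");s=imaging.grab_frame("scene")
cv2.imwrite("pics/c4.png",np.hstack([cv2.resize(s[130:250,170:320],(450,360)),cv2.resize(w,(350,360))]))
E
```

```text
t: 8.15
eef_pos: [0.5306, -0.0675, 0.0606]
orientation: [0.0, 0.996, -0.093, -0.0]
wrist_force: [0.4, -0.3, -1.0]
grip_width: 0.0236
grasp_force: 40.0
xf -0.00022316113954857532 yf 0.06992732162462224
```

View pics/c4.png

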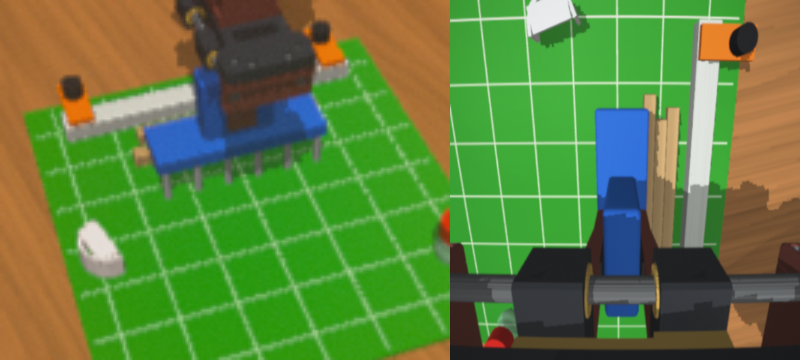

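The strips lie parallel in front of the rake, with about 13 mm left to the fence. I push on gently.

```bash
python3 -m pendant '[{"offset":[-0.0007,-0.004,0],"twist":[0,0,0],"fingers":15},{"offset":[-0.0007,-0.004,0],"twist":[0,0,0],"fingers":15},{"offset":[-0.0007,-0.004,0],"twist":[0,0,0],"fingers":15},{"offset":[-0.0007,-0.004,0],"twist":[0,0,0],"fingers":15},{"offset":[-0.0007,-0.004,0],"twist":[0,0,0],"fingers":15},{"offset":[-0.0007,-0.004,0],"twist":[0,0,0],"fingers":15},{"offset":[0,0,0],"twist":[0,0,0],"fingers":15}]'
python3 -m pendant '[{"offset":[-0.0004,-0.002,0],"twist":[0,0,0],"fingers":15},{"offset":[0,0,0],"twist":[0,0,0],"fingers":15}]'
```

```text
t: 9.12
eef_pos: [0.5287, -0.0789, 0.0607]
orientation: [0.0, 0.996, -0.092, 0.0]
wrist_force: [-0.0, -1.1, -2.5]
grip_width: 0.0241
grasp_force: 40.0
t: 9.38
eef_pos: [0.5286, -0.0796, 0.0607]
orientation: [0.0, 0.996, -0.092, 0.0]
wrist_force: [0.3, 0.4, -2.1]
grip_width: 0.0236
grasp_force: 40.0
```

```bash
for i in 1; do python3 -m pendant '[{"offset":[-0.0004,-0.002,0],"twist":[0,0,0],"fingers":15},{"offset":[0,0,0],"twist":[0,0,0],"fingers":15}]'; done
python3 -m pendant '[{"offset":[-0.0004,-0.002,0],"twist":[0,0,0],"fingers":15},{"offset":[0,0,0],"twist":[0,0,0],"fingers":15}]'
python3 - <<'E'
from h import *
w=imaging.grab_frame("wrist")
cv2.imwrite("pics/c5.png",cv2.resize(w[80:300,250:500],(750,600),interpolation=cv2.INTER_CUBIC))
E
```

```text
t: 9.62
eef_pos: [0.5284, -0.0806, 0.0607]
orientation: [-0.0, 0.996, -0.092, 0.0]
wrist_force: [1.2, 0.3, -2.3]
grip_width: 0.0239
grasp_force: 40.0
t: 9.88
eef_pos: [0.5284, -0.0807, 0.0607]
orientation: [-0.0, 0.996, -0.092, 0.0]
wrist_force: [1.6, 4.1, -2.6]
grip_width: 0.0242
grasp_force: 40.0
```

View pics/c5.png

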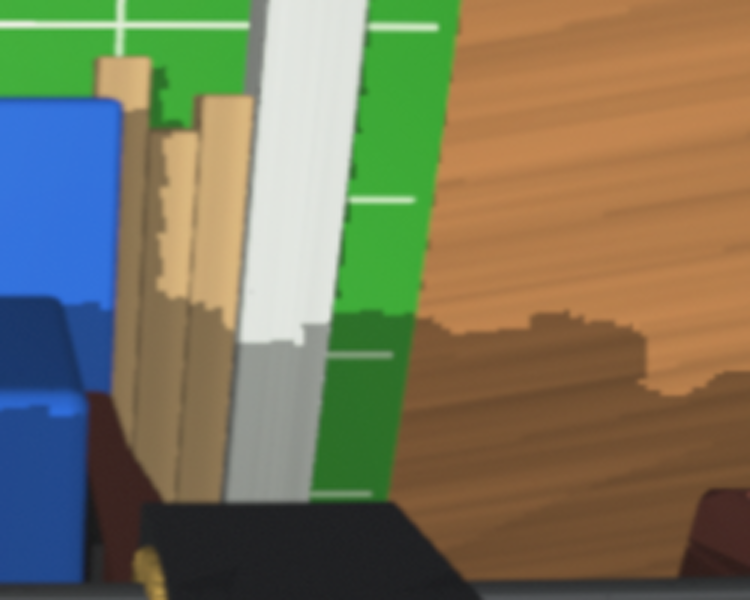

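All three strips lie flush in parallel against the fence, and there's now a 4 N reaction. One small squeeze, then I back straight off and stand the rake on the mat at y_f≈0.17.

```bash
python3 -m pendant '[{"offset":[-0.0004,-0.002,0],"twist":[0,0,0],"fingers":15},{"offset":[0,0,0],"twist":[0,0,0],"fingers":15},{"offset":[0.0018,0.01,0],"twist":[0,0,0],"fingers":15},{"offset":[0.0055,0.0295,0],"twist":[0,0,0],"fingers":15},{"offset":[0.009,0.049,0],"twist":[0,0,0],"fingers":15},{"offset":[0.009,0.049,0],"twist":[0,0,0],"fingers":15},{"offset":[0.009,0.049,0],"twist":[0,0,0],"fingers":15},{"offset":[0.007,0.037,0],"twist":[0,0,0],"fingers":15},{"offset":[0,0,0],"twist":[0,0,0],"fingers":15},{"offset":[0,0,-0.001],"twist":[0,0,0],"fingers":15},{"offset":[0,0,-0.001],"twist":[0,0,0],"fingers":15},{"offset":[0,0,0],"twist":[0,0,0],"fingers":15}]'
python3 - <<'E'
from h import *
w=imaging.grab_frame("wrist")
cv2.imwrite("pics/c6.png",cv2.resize(w,(640,480)))
E
```

```text
t: 11.42
eef_pos: [0.5485, 0.0279, 0.0598]
orientation: [0.0, 0.996, -0.093, -0.0]
wrist_force: [-1.4, -1.3, 2.9]
grip_width: 0.0239
grasp_force: 40.0
```

View pics/c6.png

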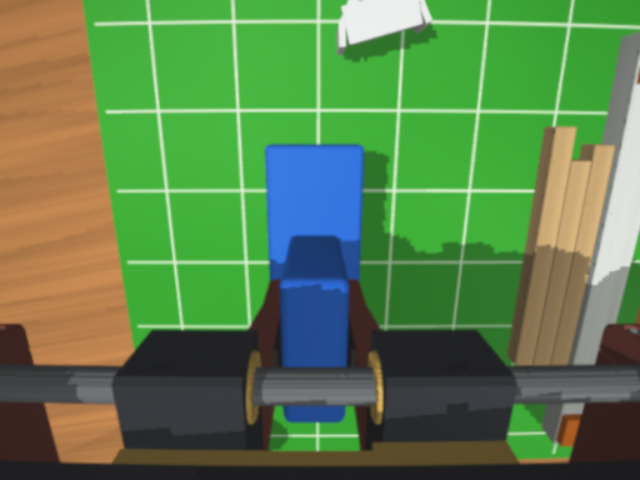

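The strips at (560,240) stayed in tight rows at the fence, and the rake stands on the mat (Fz shows contact). I release it and rise.

```bash
python3 -m pendant '[{"offset":[0,0,0],"twist":[0,0,0],"fingers":32},{"offset":[0,0,0],"twist":[0,0,0],"fingers":50},{"offset":[0,0,0],"twist":[0,0,0],"fingers":70},{"offset":[0,0,0],"twist":[0,0,0],"fingers":70},{"offset":[0,0,0],"twist":[0,0,0],"fingers":70},{"offset":[0,0,0.03],"twist":[0,0,0],"fingers":70},{"offset":[0,0,0.06],"twist":[0,0,0],"fingers":70},{"offset":[0,0,0.09],"twist":[0,0,0],"fingers":70},{"offset":[0,0,0.1],"twist":[0,0,0],"fingers":70},{"offset":[0,0,0.1],"twist":[0,0,0],"fingers":70}]'
python3 -m pendant '[{"offset":[-0.05,-0.1,0],"twist":[0,0,0],"fingers":70},{"offset":[-0.05,-0.1,0],"twist":[0,0,0],"fingers":70},{"offset":[-0.05,-0.1,0],"twist":[0,0,0],"fingers":70},{"offset":[-0.05,-0.1,0],"twist":[0,0,0],"fingers":70},{"offset":[-0.05,-0.1,0],"twist":[0,0,0],"fingers":70},{"offset":[-0.05,-0.1,0],"twist":[0,0,0],"fingers":70},{"offset":[-0.05,-0.1,0],"twist":[0,0,0],"fingers":70},{"offset":[-0.02,-0.1,0],"twist":[0,0,0],"fingers":70},{"offset":[0,0,0],"twist":[0,0,0],"fingers":70},{"offset":[0,0,0],"twist":[0,0,0],"fingers":70}]'
python3 - <<'E'
from h import *
s=imaging.grab_frame("scene");t=imaging.grab_frame("top")
cv2.imwrite("pics/c7.png",np.hstack([cv2.resize(s[130:290,160:360],(400,320)),cv2.resize(t[120:280,190:390],(400,320))]))
print(cv2.absdiff(t,cv2.imread("pics/top0.png"))[180:250,130:170].max())
E
```

```text
t: 12.72
eef_pos: [0.5484, 0.0292, 0.2525]
orientation: [-0.0, 0.996, -0.092, 0.001]
wrist_force: [0.6, 0.3, 0.1]
grip_width: 0.0701
grasp_force: 0.0
t: 13.98
eef_pos: [0.364, -0.37, 0.2501]
orientation: [-0.0, 0.996, -0.092, 0.0]
wrist_force: [0.7, 0.5, -0.4]
grip_width: 0.0699
grasp_force: 0.0
5
```

View pics/c7.png

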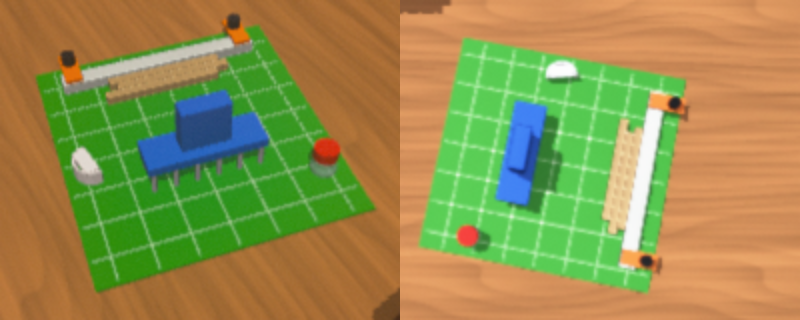

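The rake stands upright, and cap, jar and sander are unmoved. I check numerically for a gap between strips and fence.

```bash
python3 - <<'E'
from h import *
e=np.array([.983,-.184]);n=np.array([.184,.983]);o=np.array([.518,-.1363])
for nm in("top","scene"):
    c=imaging.calibration(nm);im=imaging.grab_frame(nm);cv2.imwrite(f"pics/{nm}8.png",im)
    hsv=cv2.cvtColor(im,cv2.COLOR_BGR2HSV)
    for x in(-.05,-.025,0,.025,.05):
        ys=np.arange(-.03,.06,.003)
        P=np.array([[*(o+x*e+y*n),.015] for y in ys]);uv=np.float32(proj(c,P)).reshape(1,-1,2)
        v=cv2.remap(hsv,uv,None,cv2.INTER_NEAREST)[0]
        print(nm,x,"".join("G" if 40<a<80 and s>110 else "B" if 8<=a<=30 and s>50 else "W" if s<60 else "." for a,s,_ in v))
    m=[b for b in blobs(im,(8,50,90),(28,255,255),300) if np.abs(long_axis(c,b,.015)[0]-(o+.018*n)).max()<.03]
    for b in m:
        mu,a=long_axis(c,b,.015);w=back(c,cv2.findNonZero(b)[:,0],.015)[:,:2]-o
        print(nm,b.sum(),"yf",np.percentile(w@n,[1,50,99]).round(4),"xf",np.percentile(w@e,[1,99]).round(4),"yaw",round(a,3))
    m=max(blobs(im,(100,150,50),(135,255,255),300),key=lambda q:q.sum()*(abs(long_axis(c,q,.06)[0]-[.55,.03]).max()<.05))
    if nm=="top":print(fit(RAKE,[c],[m],[.5485,.028,-.185]))
E
```

```text
top -0.05 GGWWWWWWWWWBBBBBBBBBBBBGGGGGGG
top -0.025 GG.WWWWWWWBBBBBBBBBBBBGGGGGGGG
top 0 GGWWWWWWWWWBBBBBBBBBBBBGGGGGGG
top 0.025 GG.WWWWWWWWBBBBBBBBBBBGGGGGGGG
top 0.05 GGWWWWWWWWWBBBBBBBBBBB.GGGGGGG
top 624 yf [0.0008 0.018  0.0353] xf [-0.0818  0.0746] yaw 2.978
(array([ 0.54855507,  0.02775197, -0.18361856]), np.float64(0.05043811206833071))
scene -0.05 G.WWWWWWWWBBBBBBBBBBBBBBBGGGGG
scene -0.025 GGWWWWWWWWBBBBBBBBBBBBBBB.GGGG
scene 0 GGWWWWWWWWBBBBBBBBBBBBBBBBGGGG
scene 0.025 GWWWWWWWWWBBBBBBBBBBBBBBBBGGGG
scene 0.05 GWWWWWWWWWBBBBBBBBBBBBBBB.GGGG
scene 734 yf [-0.0016  0.0218  0.0438] xf [-0.0806  0.0793] yaw -0.155
```

The strips fill y_f from 0 to 36 mm, with no green between them and the fence. The rake is upright within a millimetre of where I released it.

```bash
python3 -c "
from rig import arm
print(arm.sign_off())"
```

```text
the job is handed in; nothing more can be done
None
```

The job is handed in after about 14 s of robot time: all three strips lie flat in close parallel rows against the straightedge, the rake stands upright on the mat clear of them, and the sanding block, cap and jar are where they were.

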